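# Fetch the tall slide jar from the carousel and start the rocker

### The job

Turn the carousel by its top knob until the tall white slide jar stands at the front, behind the dark pointer on the base and in the opening of the clear cover, and only then take it out. Stand it upright in the middle of the free rubber pad on the rocker's tray and let go, then turn the rocker's dial so that its white line points to the long mark. Leave every other vessel standing in its place.

Things in the scene. Friction and masses are not known exactly. Their poses are not given: they have to be found in the camera images.
- carousel_base: Fixed white square base of the carousel, 320 x 320 x 30 mm, origin at the centre of its underside, on the carousel's axis (z up). Its front is its own -x side, marked by a small dark pointer at the middle of the front edge. Four corner posts 12 mm thick (at x 150 and -120 mm, y +-150 mm) carry a clear cover.
- opening (a point): Centre of the front opening of the clear plastic cover, 100 mm in front (-x) of the carousel's axis, 174 mm above the table at the cover's top. In the base's frame the cover (4 mm thick) spans x -130 to 160 and y -160 to 160 mm, with the opening cut from its front edge back to x = 30 between y = -75 and 75; a clear panel closes the back. Vessels are lifted out through the opening.
- carousel (a joint): Angle of the carousel's rotor (rad), counterclockwise from above positive; 0 at the start of every run, whatever stands in front. It turns both ways by at least one turn, with light friction (0.12 N m), and stays where it is left.
- rotor_floor (a point): Point on the axis at the rotor's floor, 40 mm above the table. The rotor is a grey dish 300 mm across, rim 22 mm high, with six equal compartments parted by radial walls 4 mm thick (tops 74 mm above the table); compartment centres lie 100 mm from the axis, every 60 degrees; one is empty. Five vessels stand loose on the floor and turn with it.
- carousel_grip (a point): Point on the carousel's axis in the middle of its black round knob, 214 mm above the table. The knob is 44 mm in diameter and 42 mm high, from 190 to 232 mm above the table, above the cover; below it is a shaft 18 mm thick.
- jar: The tall white slide jar to be fetched: round, upright, ribbed body 50 mm in diameter with a heavy foot, and a fixed lid 52 mm in diameter and 26 mm high, 110 mm tall in all, 0.13 to 0.26 kg. Origin at the centre of its underside, z up. At the start in a rear or side compartment, under the cover. It can topple if the carousel is started or stopped with a jerk.
- short_jar: Like the jar but only 70 mm tall; stays in the carousel. Origin at the centre of its underside.
- eyepiece: Black microscope eyepiece standing on its wide end (48 mm in diameter, lower half; 30 mm above) in the carousel, 75 mm tall; stays. Origin at the centre of its underside.
- dropper: Amber dropper bottle standing in the carousel, 42 mm in diameter, 100 mm tall, pointed top; stays. Origin at the centre of its underside.
- pot: Low steel pot standing in the carousel, 56 mm in diameter, 50 mm tall; stays. Origin at the centre of its underside.
- rocker: Fixed white bench rocker, housing 245 mm (x) by 250 mm (y) by 68 mm, reaching from x = -130 to 115 mm; origin at table height, z up. Its front is its own -x side. A tray lies on top at the rear. At the front, at x = -85, y = 0, is the dial; on the housing round it are four dark raised marks, three short and one long (18 mm), the third clockwise from the front.
- tray (a point): Centre of the rocker's aluminium tray floor, 84 mm above the table, at x = 55 mm in the rocker's frame. Three bays in a row along the rocker's y, centred at y = -81, 0 and 81 mm; lips and ribs stand 8 mm above the floor. One bay is free and holds the rubber pad.
- pad: Fixed round black rubber pad, 72 mm in diameter and 3 mm thick, in the one free bay of the rocker's tray; origin at the centre of its underside, so its top is 3 mm higher (87 mm above the table). The other two bays hold the flask and the bottle.
- wide_flask: Glass flask in one bay of the tray, 54 mm in diameter at the foot, narrow neck, 88 mm tall; stays. Origin at the centre of its underside.
- bottle: White bottle with a grey cap in another bay of the tray, 46 mm in diameter, 105 mm tall; stays. Origin at the centre of its underside.
- dial (a joint): Angle of the rocker's dial (rad), clockwise seen from above positive, range 0 to 2.4. At 0 the white line points to the rocker's front (-x). The marks lie at 0, 0.6, 1.2 and 1.8; the long mark is at 1.2. Friction 0.06 N m; it stays where it is left.
- dial_grip (a point): Point on the dial's upright axis, in the middle of its black grip bar: 60 mm long, 14 mm wide, 28 mm high, from 78 to 106 mm above the table, on a disc 60 mm in diameter (top 80 mm); the point lies 94 mm above the table. The point turns with the dial: its x axis lies along the bar, the white line is at its -x end.

How it is judged:
By the outcome, as a careful person would: the job done as asked, in the order asked, and still so for the second after the job is handed in, with the robot touching nothing.
It also fails if it takes over 67 s, if anything falls off the work surface, if the arm or the gripper's body presses on something with over 40 N, if the wrist force passes 120 N, or if a joint passes its speed limit or range.

### The arm

A 6-joint arm with a two-finger parallel gripper is mounted at the origin on the work surface. World frame = base frame: x ahead of the robot, y to its left, z up, the work surface at z = 0. Lengths are in m, angles in rad, forces in N, time in s.
With the tool pointing down it reaches from about 0.325 to 0.9 m from the base axis. Payload 6.1 kg.
Tool frame: the origin (TCP) lies midway between the tips of the shut fingers; the grasp point (between the pads) lies 19 mm behind it; z points along the fingers, y is the line along which they close (so a half turn about z gives the same grasp; the last joint's range is limited). The gripper opens to 87 mm and grips with 3 to 60 N. Pads are 19 mm wide; open, the fingers measure 117 mm over their backs; the gripper's body (75 mm by 190 mm) begins 51 mm behind the grasp point.
Start: joints at [1.206, 0.22, 1.526, -0, 1.395, -0.126], TCP at [0.148, 0.607, 0.223] pointing down, gripper open.
Joint ranges: [-2.98, 2.98], [-0.91, 2.08], [0.09, 2.57], [-1.24, 4.39], [0.2, 2.65], [-2.68, 2.68]. Speed limits (rad/s): [2.57, 2.57, 3.01, 3.14, 3.14, 3.14].

### API

Orientations are given as [roll, pitch, yaw] about the fixed x, y, z axes, in that order (R = Rz(yaw) Ry(pitch) Rx(roll)).
In Python, from plant import ctrl gives the robot as it stands.
- The arm moves only by the tool nudge_tcp, called after "Emit:" as name(argument=value, ...), one argument or row to a line, values as JSON. Schema: {"type":"object","properties":{"rows":{"type":"array","items":{"type":"array","prefixItems":[{"type":"array","items":{"type":"number"},"minItems":3,"maxItems":3},{"type":"array","items":{"type":"number"},"minItems":3,"maxItems":3},{"type":"number"}],"minItems":3,"maxItems":3},"minItems":1,"maxItems":12},"grip_n":{"type":"number"},"only":{"type":"string"},"quiet":{"type":"boolean"},"lines":{"type":"string"}},"required":["rows"],"additionalProperties":false}. rows is a list of rows, 1 to 12 of them, each written [[dx, dy, dz], [rx, ry, rz], opening]: dx, dy, dz in shares of the most that a row can go, 1 being 62.5 mm, then a rotation vector rx, ry, rz in fractions of the full range, 1 being 2 pi rad, then the finger opening in m; each row shifts and turns the commanded pose from where the row before left it, along the tool's axes as they then stand; what a row does not reach is not made up. A row lasts 1/8 s, in which the tool goes at most 0.0625 m and 0.188 rad, less where a joint would pass 70% of its speed; a pose out of reach is approached as far as the arm can. The fingers move at their own pace and stop on an object; grip_n is the grip in N (left out, the last holds). Time passes only in rows, so rows that do not move let the fingers close. The tool returns the time, the measured TCP pose, the force, the opening and the grip force at its end. only (a regular expression) keeps the lines of the reply that match it, lines (a string "A,B") keeps lines A to B, and quiet returns only ok. Input that does not fit is refused with a message, and nothing moves.
- ctrl.sense(): the state, without advancing time (a new reading comes with each control period).
- ctrl.snapshot(name): name is "side" or "top"; returns the picture (400x640x3 uint8, red, green, blue); there is no depth.
- ctrl.get_calibration(name): a dict with "intrinsics" (3x3 intrinsics, pixels), "T" (4x4, takes a point from camera to world coordinates). Camera axes: x right, y up, looking along -z (the intrinsics and any distortion apply to the point x, -y, -z); pixel columns grow to the right and rows downward; lengths in m; the calibration is good to about 2 mm. A picture is of the moment at which its call begins. get_calibration takes no time and is no camera call.
- ctrl.close_job(): hands the job in; it is judged then, once.
The state is a dict: "time": time; "joint_positions": joint angles; "joint_vel": joint speeds; "joint_efforts": joint torques, N m; "eef_pos": TCP position; "ee_rot": TCP orientation; "contact_force": force on the tool from outside, world axes, zero at the start; "ft_torque": the same for the moment, N m; "width": finger opening in m; "finger_force": force on a finger pad.
Only numpy, scipy, OpenCV 4.12 (cv2) and the standard library are available. Lean on these libraries where they do the work, as an engineer would, in place of code of your own. Each camera call takes 0.05 s, during which the arm holds its last target. There are 200 camera calls.

## Working session

There is one attempt and no reset: what is moved stays moved. The work goes in short steps, Python scripts to look and compute and a tool call to move; the robot and the scene stay as the last step left them, time stands still between calls to the robot, and variables do not carry over. Pictures are saved under pics/ and viewed, at most 10 in all, crops included, and the job is handed in when it is done.

```bash
ls; mkdir -p pics; python3 - <<'E'
from plant import ctrl
import cv2
for n in("side","top"):
    cv2.imwrite(f"pics/{n}0.png",ctrl.snapshot(n)[:,:,::-1])
    c=ctrl.get_calibration(n);print(n,c["intrinsics"],c["T"],[k for k in c])
print(ctrl.sense())
E
```

```text
pics
plant.py
side [[386.78170152   0.         320.36328902]
 [  0.         386.78170152 201.33348086]
 [  0.           0.           1.        ]] [[ 1.90211753e-01  8.19823131e-01 -5.40101401e-01 -4.78465262e-04]
 [-9.81726890e-01  1.61997504e-01 -9.98454959e-02 -1.10869168e-01]
 [ 5.63943154e-03  5.49223855e-01  8.35656242e-01  9.79460350e-01]
 [ 0.00000000e+00  0.00000000e+00  0.00000000e+00  1.00000000e+00]] ['intrinsics', 'T']
top [[404.09948207   0.         321.23908106]
 [  0.         404.09948207 199.01182423]
 [  0.           0.           1.        ]] [[ 0.00771447  0.99553169 -0.09411243  0.44970216]
 [-0.99966086  0.01001881  0.0240371  -0.01679871]
 [ 0.02487259  0.09389508  0.99527135  1.00877342]
 [ 0.          0.          0.          1.        ]] ['intrinsics', 'T']
{'time': 0.1, 'joint_positions': array([ 1.20592550e+00,  2.21163707e-01,  1.52751083e+00, -1.35871554e-06,
        1.39470584e+00, -1.26089700e-01]), 'joint_vel': array([ 1.67769301e-03, -2.14424969e-03, -2.63482257e-03, -1.11403265e-03,
       -2.87921458e-04,  5.38550896e-05]), 'joint_efforts': array([ 1.78834147e-03, -4.95939732e+01, -3.88520515e+01,  7.00800377e-02,
        5.15166402e-02, -3.26603606e-05]), 'eef_pos': array([0.14761731, 0.60673153, 0.22152899]), 'ee_rot': array([-3.13981896e+00, -2.23488980e-04,  2.90281157e+00]), 'contact_force': array([0.82541645, 0.41119958, 0.572078  ]), 'ft_torque': array([-0.0263054 ,  0.01809671, -0.01987935]), 'finger_force': 0.0, 'width': 0.08690518869806428}
```

View pics/top0.png

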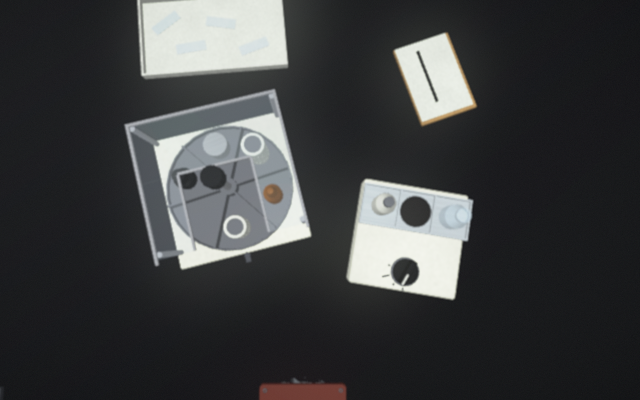

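View pics/side0.png

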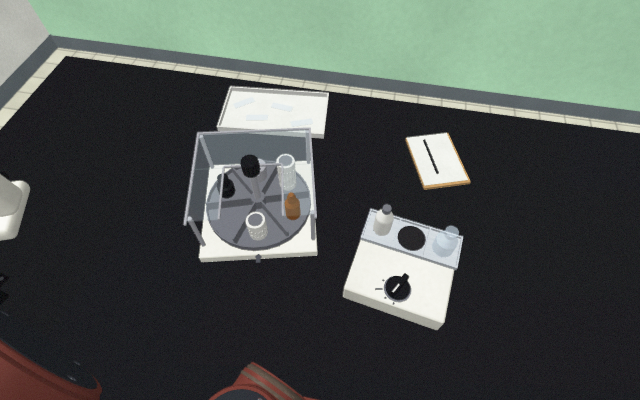

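The top view shows the tall jar's lid at about (253,145), rear right, and the short jar in front at (235,227). The knob is at (213,177) and the pointer at (248,258). The pad is at (415,211), in the middle bay, and the dial is at (405,271). In the side view the knob is at (250,166), the tall jar at (286,157) and the dial at (398,288).

```bash
cat > h.py <<'E'
from plant import ctrl
import numpy as np, cv2
C={n:ctrl.get_calibration(n) for n in("side","top")}
def ray(n,uv):
    K,T=C[n]["intrinsics"],C[n]["T"]
    d=np.linalg.inv(K)@[uv[0],uv[1],1]
    return T[:3,3],T[:3,:3]@(d*[1,-1,-1])
def plane(n,uv,z):
    o,d=ray(n,uv);return o+d*(z-o[2])/d[2]
def tri(a,b):
    A=[];y=[]
    for n,uv in(("side",a),("top",b)):
        o,d=ray(n,uv);d/=np.linalg.norm(d);P=np.eye(3)-np.outer(d,d);A.append(P);y.append(P@o)
    return np.linalg.lstsq(np.vstack(A),np.hstack(y),rcond=None)[0]
def proj(n,p):
    K,T=C[n]["intrinsics"],C[n]["T"]
    c=T[:3,:3].T@(np.array(p)-T[:3,3]);q=K@(c*[1,-1,-1]);return q[:2]/q[2]
E
python3 - <<'E'
from h import *
t=cv2.imread("pics/top0.png");s=cv2.imread("pics/side0.png")
f=lambda im,x,y,w,h,k:cv2.resize(im[y:y+h,x:x+w],None,fx=k,fy=k,interpolation=cv2.INTER_CUBIC)
a=f(t,160,110,150,150,4/1.5);b=f(t,345,175,130,130,400/130);c=f(s,180,130,140,140,200/140*1);d=f(s,340,200,130,130,200/130)
im=np.zeros((600,800,3),np.uint8);im[:400,:400]=a;im[:400,400:]=b;im[400:,:200]=c;im[400:,400:600]=d
cv2.imwrite("pics/c1.png",im)
# pad and dark blobs top
g=t.max(2)
m=(g<60).astype(np.uint8)
for n,im,boxes in(("top",t,[(398,193,34,36),(388,255,34,32),(196,160,36,34)]),("side",s,[(395,222,34,32),(238,152,24,28)])):
    for x,y,w,h in boxes:
        k=(im[y:y+h,x:x+w].max(2)<55).astype(np.uint8)
        nn,l,st,ce=cv2.connectedComponentsWithStats(k)
        i=1+st[1:,4].argmax();print(n,st[i]+[x,y,0,0,0],ce[i]+[x,y])
w=(t.min(2)>150).astype(np.uint8)
for c in cv2.findContours(w,0,2)[0]:
    if cv2.contourArea(c)>1500: 
        print(cv2.contourArea(c),cv2.approxPolyDP(c,5,True)[:,0].tolist())
E
```

```text
top [402 198  27  27 438] [417.75570776 209.69406393]
top [394 260  24  24 391] [405.30179028 270.57033248]
top [210 169  15  19  91] [219.7032967  180.65934066]
side [398 226  27  24 484] [410.85330579 237.59090909]
side [241 155  19  22 336] [249.79166667 165.53571429]
11306.0 [[364, 180], [348, 279], [453, 298], [472, 201]]
5191.5 [[273, 90], [126, 125], [156, 264], [161, 253], [154, 251], [128, 127], [268, 92], [278, 116], [220, 125], [254, 131], [241, 139], [244, 156], [214, 164], [250, 158], [269, 231], [254, 168], [268, 158], [265, 136], [292, 178], [285, 217], [266, 239], [243, 249], [194, 242], [178, 175], [204, 166], [179, 172], [190, 235], [168, 212], [176, 248], [183, 251], [180, 266], [310, 235]]
4078.5 [[444, 33], [395, 50], [422, 121], [472, 104]]
9852.5 [[138, 0], [142, 75], [287, 63], [281, 0], [142, 4], [144, 73]]
```

View pics/c1.png

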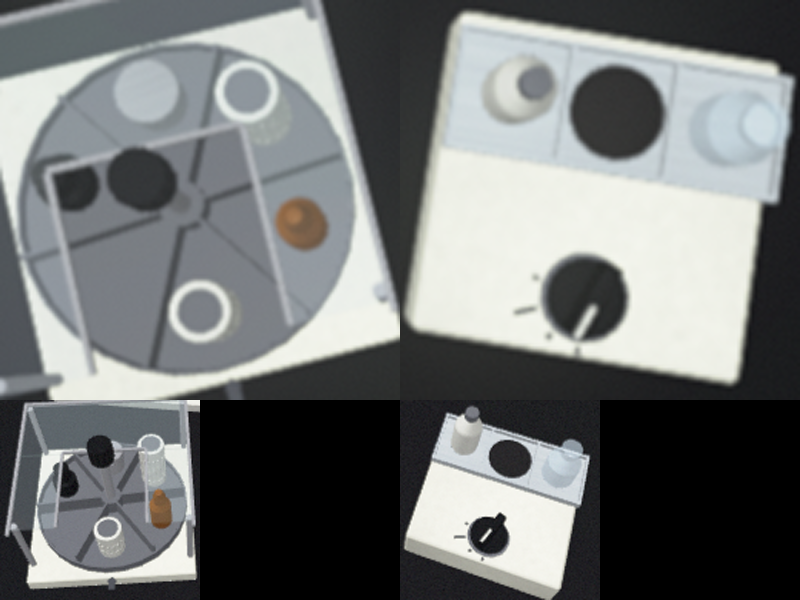

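```bash
python3 - <<'E'
from h import *
cr=lambda x,y:(160+x/2.6667-.3,110+y/2.6667-.3)
rk=lambda x,y:(345+(x-400)/3.077-.35,175+y/3.077-.35)
np.set_printoptions(precision=4,suppress=True)
k=tri((249.8,165.5),cr(142,180));print("knob",k, plane("top",cr(142,180),.23))
print("pointer",plane("top",(248,258),.03),plane("side",(258,259),.03))
# base front edge and right corner at z=.03
print("front edge base", plane("top",(180,266.5),.03),plane("top",(310.5,235.5),.03))
print("side front edge", plane("side",(202,260),.03),plane("side",(317,254),.03))
pad=plane("top",rk(617,112),.087);print("pad",pad,plane("side",(410.9,237.6),.087))
d=plane("top",rk(584,298),.08);print("dial disc",d, plane("side",(397.5,289),.08))
print("yaw",np.arctan2(*(pad-d)[[1,0]]))
a,b=plane("top",(348,279.5),.068),plane("top",(453,298.5),.068);print("rockfront",a,b,np.arctan2(*(b-a)[[1,0]])+np.pi/2)
l0,l1=plane("top",rk(594,308),.106),plane("top",rk(577,337),.106)
print("line",l0,l1,np.arctan2(*(l1-l0)[[1,0]]))
for p in((577,351),(549,336),(525,311),(536,277)):
    q=plane("top",rk(*p),.069);print("mark",q,np.arctan2(*(q-d)[[1,0]]))
print("jar lid",plane("top",cr(248,93),.15),"short",plane("top",cr(200,311),.11))
print("drop",plane("top",cr(297,216),.14),"pot",plane("top",cr(147,90),.09))
E
```

```text
knob [0.5662 0.177  0.2133] [0.5636 0.1741 0.23  ]
pointer [0.3989 0.1335 0.03  ] [0.3998 0.131  0.03  ]
front edge base [0.3779 0.2939 0.03  ] [ 0.4536 -0.0152  0.03  ]
side front edge [0.3682 0.2766 0.03  ] [ 0.4446 -0.0209  0.03  ]
pad [ 0.5112 -0.2553  0.087 ] [ 0.5111 -0.2571  0.087 ]
dial disc [ 0.3733 -0.2305  0.08  ] [ 0.3674 -0.2353  0.08  ]
yaw -0.1777381173300079
rockfront [ 0.3534 -0.1025  0.068 ] [ 0.3114 -0.345   0.068 ] -0.17116619005209843
line [ 0.3683 -0.2317  0.106 ] [ 0.3477 -0.2191  0.106 ] 2.595518987820835
mark [ 0.3332 -0.2273  0.069 ] 3.0621792377979116
mark [ 0.3441 -0.2064  0.069 ] 2.4500402602513676
mark [ 0.3625 -0.1885  0.069 ] 1.8218451388543169
mark [ 0.3877 -0.197   0.069 ] 1.1633958597174807
jar lid [0.6472 0.111  0.15  ] short [0.4722 0.1522 0.11  ]
drop [0.5488 0.0706 0.14  ] pot [0.6624 0.2067 0.09  ]
```

The rows are not in the units I measure in: shifts go in shares of 62.5 mm and turns go in shares of 2 pi rad. I convert before sending: -0.02 m is -0.32, 0.151 rad is 0.024.

```bash
cat >> h.py <<'E'
def delta(p,yaw):
    s=ctrl.sense();y=s["ee_rot"][2];w=np.array(p)-s["eef_pos"]
    d=[np.cos(y)*w[0]+np.sin(y)*w[1],np.sin(y)*w[0]-np.cos(y)*w[1],-w[2],-((yaw-y+np.pi)%(2*np.pi)-np.pi)]
    print("t",round(s["time"],2),"rot",s["ee_rot"].round(3),"tool delta dx dy dz rz",np.round(d,4))
E
```

Emit:
nudge_tcp(
  rows=[
    [[0, 0, -0.32], [0, 0, 0.024], 0.08],
    [[0, 0, -0.32], [0, 0, 0.024], 0.08],
    [[0, 0, -0.32], [0, 0, 0.024], 0.08],
    [[0, 0, 0], [0, 0, 0], 0.08],
  ],
  grip_n=30,
)

```text
time: 0.6
eef_pos: [0.1481, 0.608, 0.2841]
ee_rot: [3.139, -0.001, 2.451]
contact_force: [0.4, 0.4, -0.1]
width: 0.0799
finger_force: 0.0
```

```bash
python3 -c "
from h import *
delta([.567,.1765,.285],2.45)"
```

```text
t 0.6 rot [ 3.139e+00 -1.000e-03  2.451e+00] tool delta dx dy dz rz [-0.5978 -0.0659 -0.0009  0.0011]
```

Converted, -0.055 m is -0.88, -0.03 m is -0.48.

Emit:
nudge_tcp(
  rows=[
    [[-0.48, -0.0528, 0], [0, 0, 0], 0.08],
    [[-0.88, -0.096, 0], [0, 0, 0], 0.08],
    [[-0.88, -0.096, 0], [0, 0, 0], 0.08],
    [[-0.88, -0.096, 0], [0, 0, 0], 0.08],
    [[-0.88, -0.096, 0], [0, 0, 0], 0.08],
    [[-0.88, -0.096, 0], [0, 0, 0], 0.08],
    [[-0.88, -0.096, 0], [0, 0, 0], 0.08],
    [[-0.88, -0.096, 0], [0, 0, 0], 0.08],
    [[-0.88, -0.096, 0], [0, 0, 0], 0.08],
    [[-0.88, -0.096, 0], [0, 0, 0], 0.08],
    [[-0.88, -0.096, 0], [0, 0, 0], 0.08],
    [[-0.288, -0.0416, 0], [0, 0, 0], 0.08],
  ],
)

```text
time: 2.1
eef_pos: [0.5673, 0.1724, 0.2805]
ee_rot: [-3.139, -0.001, 2.45]
contact_force: [-1.0, 0.4, -0.2]
width: 0.0804
finger_force: 0.0
```

Emit:
nudge_tcp(
  rows=[
    [[0, 0, 0], [0, 0, 0], 0.08],
    [[0, 0, 0], [0, 0, 0], 0.08],
  ],
)

```text
time: 2.35
eef_pos: [0.5652, 0.1762, 0.282]
ee_rot: [-3.141, -0.001, 2.452]
contact_force: [0.5, -1.2, -0.2]
width: 0.08
finger_force: 0.0
```

```bash
python3 -c "
from h import *
delta([.567,.1765,.197],2.45)
im=[ctrl.snapshot(n)[60:310,120:320,::-1] for n in ('top','side')]
cv2.imwrite('pics/a1.png',cv2.resize(np.hstack(im),None,fx=2,fy=2))"
```

```text
t 2.35 rot [-3.141e+00 -1.000e-03  2.452e+00] tool delta dx dy dz rz [-0.0012  0.0013  0.085   0.0019]
```

View pics/a1.png

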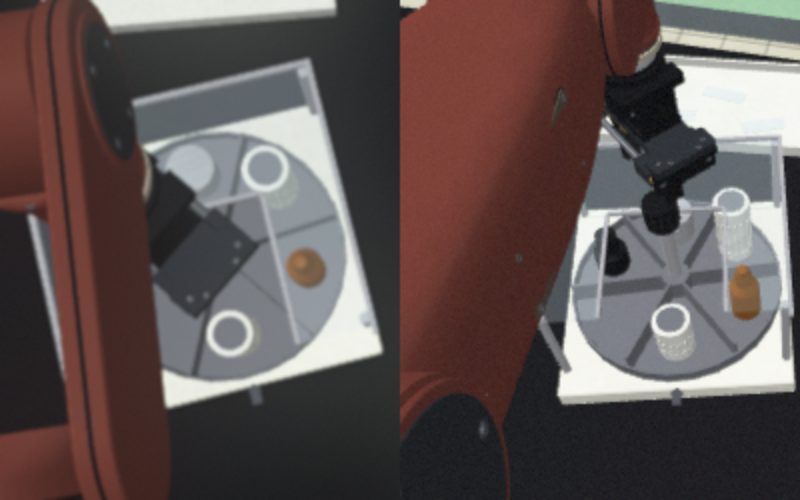

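Hovering over the knob, which is at about (660,212) in the right half. The short jar is in front, with the tall jar and dropper on the right. Next I descend and grip.

Converted, 0.03 m is 0.48, 0.025 m is 0.4.

Emit:
nudge_tcp(
  rows=[
    [[0, 0, 0.48], [0, 0, 0], 0.08],
    [[-0.016, 0.016, 0.48], [0, 0, 0], 0.08],
    [[0, 0, 0.4], [0, 0, 0], 0.08],
    [[0, 0, 0], [0, 0, 0], 0.04],
    [[0, 0, 0], [0, 0, 0], 0.04],
    [[0, 0, 0], [0, 0, 0], 0.03],
    [[0, 0, 0], [0, 0, 0], 0.03],
    [[0, 0, 0], [0, 0, 0], 0.03],
  ],
  grip_n=30,
)

```text
time: 3.45
eef_pos: [0.5694, 0.1767, 0.1987]
ee_rot: [3.136, 0.002, 2.45]
contact_force: [5.2, 4.5, -0.6]
width: 0.0435
finger_force: 30.0
```

```bash
python3 -c "
from h import *
delta([.567,.1765,.197],2.45)"
```

```text
t 3.45 rot [3.136e+00 2.000e-03 2.450e+00] tool delta dx dy dz rz [ 0.0018 -0.0017  0.0017 -0.0002]
```

Converted, 0.002 m is 0.032, 0.09 rad is 0.0143.

Emit:
nudge_tcp(
  rows=[
    [[0, 0.032, 0], [0, 0, 0.0024], 0.03],
    [[0, 0, 0], [0, 0, 0.0048], 0.03],
    [[0, 0, 0], [0, 0, 0.008], 0.03],
    [[0, 0, 0], [0, 0, 0.0111], 0.03],
    [[0, 0, 0], [0, 0, 0.0143], 0.03],
    [[0, 0, 0], [0, 0, 0.0159], 0.03],
    [[0, 0, 0], [0, 0, 0.0159], 0.03],
    [[0, 0, 0], [0, 0, 0.0159], 0.03],
  ],
)

```text
time: 4.45
eef_pos: [0.5682, 0.1758, 0.1987]
ee_rot: [-3.14, 0.001, 1.891]
contact_force: [-9.8, -4.3, 8.4]
width: 0.0432
finger_force: 30.0
```

Emit:
nudge_tcp(
  rows=[
    [[0, 0, 0], [0, 0, 0.0159], 0.03],
    [[0, 0, 0], [0, 0, 0.0159], 0.03],
    [[0, 0, 0], [0, 0, 0.0159], 0.03],
    [[0, 0, 0], [0, 0, 0.0159], 0.03],
    [[0, 0, 0], [0, 0, 0.0159], 0.03],
    [[0, 0, 0], [0, 0, 0.0159], 0.03],
  ],
)

```text
time: 5.2
eef_pos: [0.5665, 0.1758, 0.1986]
ee_rot: [-3.137, 0.004, 1.291]
contact_force: [-14.2, -3.8, 12.8]
width: 0.0434
finger_force: 30.0
```

Converted, -0.001 m is -0.016, 0.1 rad is 0.0159.

Emit:
nudge_tcp(
  rows=[
    [[0, -0.016, -0.016], [0, 0, 0.0159], 0.03],
    [[0, -0.016, -0.016], [0, 0, 0.0159], 0.03],
    [[0, -0.016, 0], [0, 0, 0.0159], 0.03],
    [[0, 0, 0], [0, 0, 0.0159], 0.03],
    [[0, 0, 0], [0, 0, 0.0159], 0.03],
    [[0, 0, 0], [0, 0, 0.0159], 0.03],
    [[0, 0, 0], [0, 0, 0.0159], 0.03],
  ],
)

```text
time: 6.08
eef_pos: [0.5649, 0.1769, 0.1986]
ee_rot: [-3.141, 0.004, 0.59]
contact_force: [-3.7, -2.2, 0.3]
width: 0.0433
finger_force: 30.0
```

Emit:
nudge_tcp(
  rows=[
    [[0, 0, 0], [0, 0, 0.0159], 0.03],
    [[0, 0, 0], [0, 0, 0.0127], 0.03],
    [[0, 0, 0], [0, 0, 0.0095], 0.03],
    [[0, 0, 0], [0, 0, 0.008], 0.03],
    [[0, 0, 0], [0, 0, 0.0056], 0.03],
    [[0, 0, 0], [0, 0, 0.0032], 0.03],
    [[0, 0, 0], [0, 0, 0.0016], 0.03],
    [[0, 0, 0], [0, 0, 0], 0.03],
    [[0, 0, 0], [0, 0, 0], 0.03],
  ],
)

```text
time: 7.2
eef_pos: [0.5645, 0.1778, 0.1987]
ee_rot: [-3.141, 0.004, 0.239]
contact_force: [-5.1, 0.2, 0.0]
width: 0.0429
finger_force: 30.0
```

```bash
python3 -c "
from h import *
im=[ctrl.snapshot(n)[60:310,120:320,::-1] for n in ('top','side')]
cv2.imwrite('pics/a2.png',cv2.resize(np.hstack(im),None,fx=2,fy=2))"
```

```text
(no output)
```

View pics/a2.png

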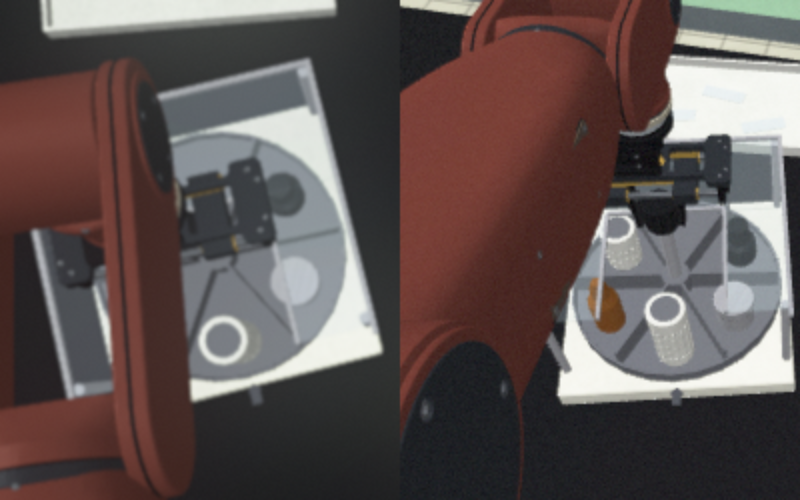

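The tall jar now stands at the front and all vessels are upright. Its lid is at about (231,230) in the top view and (253,214) in the side view. Next I measure its position.

```bash
python3 - <<'E'
from h import *
im=cv2.imread('pics/a2.png')
for n,x0,y0,w,h,ox in(("top",185,305,75,70,0),("side",635,285,65,45,400)):
    g=im[y0:y0+h,x0:x0+w].min(2);m=(g>175).astype(np.uint8)
    cs=cv2.findContours(m,0,1)[0];c=max(cs,key=cv2.contourArea)
    e=cv2.fitEllipse(c);u=((e[0][0]+x0-ox-.5)/2+120,(e[0][1]+y0-.5)/2+60)
    print(n,e,u,plane(n,u,.15))
a=.243
p=plane("top",(231,230),.15);ax=np.array([.566,.1768])
c=ax-.1*np.array([np.cos(a),np.sin(a)]);print("slot",c)
E
```

```text
top ((37.822933197021484, 34.771034240722656), (47.5317268371582, 48.21864318847656), 45.815608978271484) (231.16146659851074, 229.63551712036133) [0.46414287 0.15193242 0.15      ]
side ((29.216190338134766, 24.739187240600586), (34.33775329589844, 40.987884521484375), 74.14981842041016) (251.85809516906738, 214.6195936203003) [0.46320372 0.14912243 0.15      ]
slot [0.46893795 0.15273844]
```

```bash
python3 - <<'E'
from h import *
ax=np.array([.566,.177])
for n,u in(("side",(230,237.5)),("side",(287.5,237.5)),("top",(215.5,223.5)),("top",(267,224.5))):
    q=plane(n,u,.074)[:2]-ax;print(n,np.hypot(*q),np.arctan2(-q[1],-q[0])-.243)
delta([.5645,.1778,.275],.243)
E
```

```text
side 0.1430752108711736 -0.47031954450554475
side 0.16021668155413374 0.5698232921682935
top 0.09064490805078633 -0.5343558068359657
top 0.12731570890053143 0.5633918198340562
t 7.3 rot [-3.141  0.004  0.239] tool delta dx dy dz rz [ 0.     -0.     -0.0764 -0.0038]
```

Converted, -0.04 m is -0.64, -0.02 m is -0.32.

Emit:
nudge_tcp(
  rows=[
    [[0, 0, 0], [0, 0, 0], 0.08],
    [[0, 0, 0], [0, 0, 0], 0.08],
    [[0, 0, 0], [0, 0, 0], 0.08],
    [[0, 0, 0], [0, 0, 0], 0.08],
    [[0, 0, -0.64], [0, 0, 0], 0.08],
    [[0, 0, -0.64], [0, 0, 0], 0.08],
    [[-0.32, 0, 0], [0, 0, 0], 0.08],
    [[-0.64, 0, 0], [0, 0, 0], 0.08],
    [[-0.64, 0, 0], [0, 0, 0], 0.08],
    [[0, 0, 0], [0, 0, 0], 0.08],
    [[0, 0, 0], [0, 0, 0], 0.08],
  ],
  grip_n=30,
)

```text
time: 8.68
eef_pos: [0.4698, 0.1542, 0.2801]
ee_rot: [3.141, -0.002, 0.24]
contact_force: [-0.4, -0.3, -1.0]
width: 0.0798
finger_force: 0.0
```

```bash
python3 -c "
from h import *
delta([.4640,.151,.121],.243)"
```

```text
t 8.68 rot [ 3.141e+00 -2.000e-03  2.400e-01] tool delta dx dy dz rz [-0.0064  0.0017  0.1591 -0.0033]
```

Emit:
nudge_tcp(
  rows=[
    [[-0.096, 0.0272, 0.64], [0, 0, 0], 0.08],
    [[0, 0, 0.72], [0, 0, 0], 0.08],
    [[0, 0, 0.64], [0, 0, 0], 0.08],
    [[0, 0, 0.32], [0, 0, 0], 0.08],
    [[0, 0, 0.224], [0, 0, 0], 0.08],
    [[0, 0, 0], [0, 0, 0], 0.08],
  ],
)

```text
time: 9.43
eef_pos: [0.4636, 0.1509, 0.1197]
ee_rot: [-3.141, 0.002, 0.24]
contact_force: [-0.9, 0.1, 0.5]
width: 0.0801
finger_force: 0.0
```

```bash
python3 -c "
from h import *
delta([.4640,.151,.121],.243)
im=[ctrl.snapshot(n)[60:310,120:320,::-1] for n in ('top','side')]
cv2.imwrite('pics/a3.png',cv2.resize(np.hstack(im),None,fx=2,fy=2))"
```

```text
t 9.43 rot [-3.141e+00  2.000e-03  2.400e-01] tool delta dx dy dz rz [ 0.0004  0.0001 -0.0013 -0.0033]
```

View pics/a3.png

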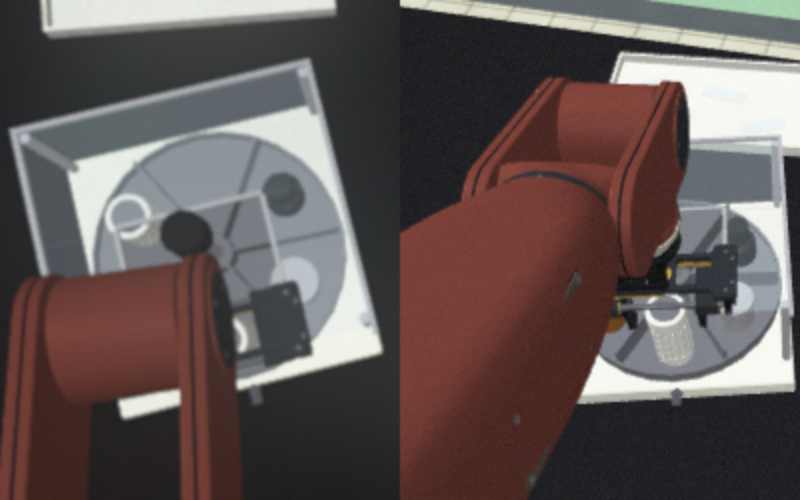

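The jar's lid at about (665,308) sits between the fingers, with nothing touched. I grip it gently and lift straight up.

Emit:
nudge_tcp(
  rows=[
    [[0, 0, 0], [0, 0, 0], 0.06],
    [[0, 0, 0], [0, 0, 0], 0.045],
    [[0, 0, 0], [0, 0, 0], 0.04],
    [[0, 0, 0], [0, 0, 0], 0.04],
    [[0, 0, 0], [0, 0, 0], 0.04],
  ],
  grip_n=25,
)

```text
time: 10.15
eef_pos: [0.4638, 0.1511, 0.1208]
ee_rot: [-3.142, -0.001, 0.24]
contact_force: [-0.1, 0.6, 2.1]
width: 0.0513
finger_force: 25.0
```

Emit:
nudge_tcp(
  rows=[
    [[0, 0, -0.16], [0, 0, 0], 0.04],
    [[0, 0, -0.32], [0, 0, 0], 0.04],
    [[0, 0, -0.48], [0, 0, 0], 0.04],
    [[0, 0, -0.48], [0, 0, 0], 0.04],
    [[0, 0, -0.48], [0, 0, 0], 0.04],
    [[0, 0, -0.48], [0, 0, 0], 0.04],
    [[0, 0, -0.48], [0, 0, 0], 0.04],
    [[0, 0, -0.32], [0, 0, 0], 0.04],
    [[0, 0, 0], [0, 0, 0], 0.04],
  ],
)

```text
time: 11.28
eef_pos: [0.4644, 0.1511, 0.3222]
ee_rot: [3.141, -0.003, 0.24]
contact_force: [-0.4, 0.5, -1.3]
width: 0.0512
finger_force: 25.0
```

```bash
python3 -c "
from h import *
delta([.511,-.2555,.33],1.395)"
```

```text
t 11.28 rot [ 3.141e+00 -3.000e-03  2.400e-01] tool delta dx dy dz rz [-0.0513  0.406  -0.0078 -1.1552]
```

Emit:
nudge_tcp(
  rows=[
    [[-0.048, 0.32, 0], [0, 0, 0], 0.04],
    [[-0.08, 0.64, 0], [0, 0, 0], 0.04],
    [[-0.08, 0.72, 0], [0, 0, 0], 0.04],
    [[-0.096, 0.72, 0], [0, 0, 0], 0.04],
    [[-0.096, 0.72, 0], [0, 0, 0], 0.04],
    [[-0.096, 0.72, 0], [0, 0, 0], 0.04],
    [[-0.096, 0.72, 0], [0, 0, 0], 0.04],
    [[-0.096, 0.72, 0], [0, 0, 0], 0.04],
    [[-0.08, 0.64, 0], [0, 0, 0], 0.04],
    [[-0.048, 0.32, 0], [0, 0, 0], 0.04],
    [[0, 0.16, 0], [0, 0, 0], 0.04],
    [[0, 0.096, 0], [0, 0, 0], 0.04],
  ],
)

```text
time: 12.78
eef_pos: [0.5106, -0.255, 0.32]
ee_rot: [-3.141, 0.0, 0.24]
contact_force: [0.1, 0.4, -0.6]
width: 0.0511
finger_force: 25.0
```

Emit:
nudge_tcp(
  rows=[
    [[0, 0, 0], [0, 0, -0.0095], 0.04],
    [[0, 0, 0], [0, 0, -0.0191], 0.04],
    [[0, 0, 0], [0, 0, -0.0239], 0.04],
    [[0, 0, 0], [0, 0, -0.0239], 0.04],
    [[0, 0, 0], [0, 0, -0.0239], 0.04],
    [[0, 0, 0], [0, 0, -0.0239], 0.04],
    [[0, 0, 0], [0, 0, -0.0239], 0.04],
    [[0, 0, 0], [0, 0, -0.0191], 0.04],
    [[0, 0, 0], [0, 0, -0.0127], 0.04],
    [[0, 0, 0], [0, 0, -0.004], 0.04],
    [[0, 0, 0], [0, 0, 0], 0.04],
    [[0, 0, 0], [0, 0, 0], 0.04],
  ],
)

```text
time: 14.28
eef_pos: [0.5106, -0.2552, 0.3206]
ee_rot: [3.141, 0.0, 1.394]
contact_force: [0.2, -0.7, -2.1]
width: 0.0515
finger_force: 25.0
```

```bash
python3 -c "
from h import *
delta([.511,-.2555,.168],1.395)
for n in ('top','side'): cv2.imwrite(f'pics/b1{n}.png',ctrl.snapshot(n)[:,:,::-1])
a,b=cv2.imread('pics/b1top.png'),cv2.imread('pics/b1side.png')
cv2.imwrite('pics/b1.png',cv2.resize(np.hstack([a[100:300,300:500],b[100:300,300:500]]),None,fx=2,fy=2))"
```

```text
t 14.28 rot [3.141 0.    1.394] tool delta dx dy dz rz [-0.0002  0.0004  0.1526 -0.0007]
```

View pics/b1.png

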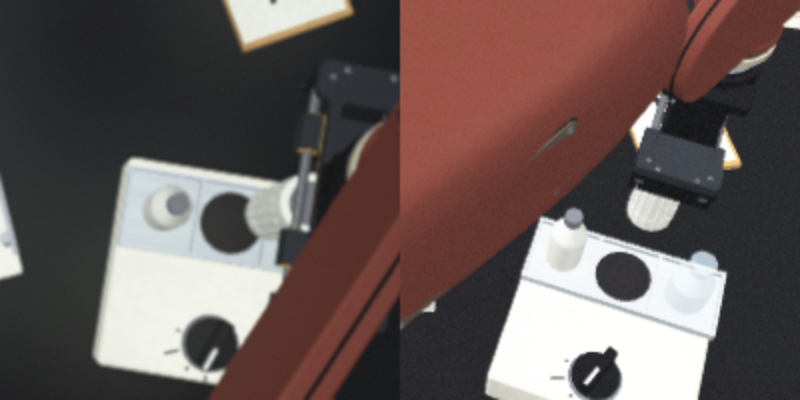

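The jar hangs upright in the gripper, above and right of the pad at (230,222) in the left half. The bottle and flask stand clear. Lowering, and refining toward the pad's measured centre.

Emit:
nudge_tcp(
  rows=[
    [[0, 0, 0.32], [0, 0, 0], 0.04],
    [[0, 0, 0.56], [0, 0, 0], 0.04],
    [[0, 0, 0.56], [0, 0, 0], 0.04],
    [[0, 0, 0.4], [0, 0, 0], 0.04],
    [[0, 0, 0.24], [0, 0, 0], 0.04],
    [[0, 0, 0.16], [0, 0, 0], 0.04],
    [[0, 0, 0.096], [0, 0, 0], 0.04],
    [[0, 0, 0.048], [0, 0, 0], 0.04],
    [[0, 0, 0], [0, 0, 0], 0.04],
    [[0, 0, 0.024], [0, 0, 0], 0.04],
    [[0, 0, 0.016], [0, 0, 0], 0.04],
    [[0, 0, 0.016], [0, 0, 0], 0.04],
  ],
)

```text
time: 15.88
eef_pos: [0.5106, -0.2556, 0.1682]
ee_rot: [3.141, 0.0, 1.395]
contact_force: [-0.3, 0.6, -1.6]
width: 0.0511
finger_force: 25.0
```

```bash
python3 -c "
from h import *
delta([.511,-.2555,.168],1.395)
for n in ('top','side'): cv2.imwrite(f'pics/b2{n}.png',ctrl.snapshot(n)[:,:,::-1])
a,b=cv2.imread('pics/b2top.png'),cv2.imread('pics/b2side.png')
cv2.imwrite('pics/b2.png',cv2.resize(np.hstack([a[160:310,345:495],b[160:310,345:495]]),None,fx=2.6,fy=2.6))"
```

```text
t 15.88 rot [3.141 0.    1.395] tool delta dx dy dz rz [ 0.0001  0.0004  0.0002 -0.0002]
```

View pics/b2.png

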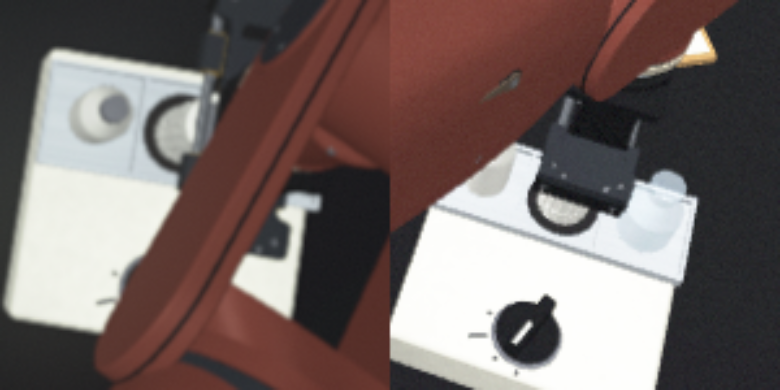

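The jar is centred over the pad, with an even dark ring round it. It isn't touching yet, so I feel down a little further.

Converted, 0.001 m is 0.016.

Emit:
nudge_tcp(
  rows=[
    [[0, 0, 0.016], [0, 0, 0], 0.04],
    [[0, 0, 0], [0, 0, 0], 0.04],
  ],
)

```text
time: 16.23
eef_pos: [0.5106, -0.2557, 0.1679]
ee_rot: [3.141, 0.0, 1.395]
contact_force: [-3.8, 1.0, 5.2]
width: 0.0515
finger_force: 25.0
```

Emit:
nudge_tcp(
  rows=[
    [[0, 0, 0.016], [0, 0, 0], 0.04],
    [[0, 0, 0], [0, 0, 0], 0.04],
  ],
)

```text
time: 16.48
eef_pos: [0.5107, -0.2558, 0.1678]
ee_rot: [3.141, 0.001, 1.395]
contact_force: [-4.5, 2.7, 10.2]
width: 0.0511
finger_force: 25.0
```

Emit:
nudge_tcp(
  rows=[
    [[0, 0, 0.016], [0, 0, 0], 0.04],
    [[0, 0, 0], [0, 0, 0], 0.04],
  ],
)

```text
time: 16.73
eef_pos: [0.5107, -0.2559, 0.1678]
ee_rot: [3.141, 0.001, 1.395]
contact_force: [-6.8, 3.3, 15.5]
width: 0.0514
finger_force: 25.0
```

Converted, -0.05 m is -0.8, -0.03 m is -0.48.

Emit:
nudge_tcp(
  rows=[
    [[0, 0, -0.04], [0, 0, 0], 0.04],
    [[0, 0, 0], [0, 0, 0], 0.055],
    [[0, 0, 0], [0, 0, 0], 0.065],
    [[0, 0, 0], [0, 0, 0], 0.075],
    [[0, 0, 0], [0, 0, 0], 0.075],
    [[0, 0, 0], [0, 0, 0], 0.075],
    [[0, 0, -0.48], [0, 0, 0], 0.075],
    [[0, 0, -0.8], [0, 0, 0], 0.075],
    [[0, 0, -0.8], [0, 0, 0], 0.075],
    [[0, 0, 0], [0, 0, 0], 0.075],
  ],
)

```text
time: 17.98
eef_pos: [0.5127, -0.2569, 0.3034]
ee_rot: [3.133, 0.004, 1.395]
contact_force: [0.2, -0.6, -0.3]
width: 0.0747
finger_force: 0.0
```

```bash
python3 -c "
from h import *
delta([.3725,-.232,.16],2.5955)"
```

```text
t 17.98 rot [3.133 0.004 1.395] tool delta dx dy dz rz [ 0.     -0.1424  0.1434 -1.2006]
```

Converted, -0.05 m is -0.8, -0.045 m is -0.72, -0.17 rad is -0.0271.

Emit:
nudge_tcp(
  rows=[
    [[0, -0.48, 0], [0, 0, 0], 0.05],
    [[0, -0.8, 0], [0, 0, 0], 0.05],
    [[0, -0.72, 0], [0, 0, 0], 0.05],
    [[0, -0.272, 0], [0, 0, 0], 0.05],
    [[0, 0, 0], [0, 0, -0.0239], 0.05],
    [[0, 0, 0], [0, 0, -0.0271], 0.05],
    [[0, 0, 0], [0, 0, -0.0271], 0.05],
    [[0, 0, 0], [0, 0, -0.0271], 0.05],
    [[0, 0, 0], [0, 0, -0.0271], 0.05],
    [[0, 0, 0], [0, 0, -0.0271], 0.05],
    [[0, 0, 0], [0, 0, -0.0239], 0.05],
    [[0, 0, 0], [0, 0, -0.008], 0.05],
  ],
)

```text
time: 19.48
eef_pos: [0.3704, -0.2303, 0.2963]
ee_rot: [3.141, -0.002, 2.598]
contact_force: [0.6, -0.1, 0.1]
width: 0.0502
finger_force: 0.0
```

Emit:
nudge_tcp(
  rows=[
    [[0, 0, 0.64], [0, 0, 0], 0.05],
    [[0, 0, 0.64], [0, 0, 0], 0.05],
    [[0, 0, 0.48], [0, 0, 0], 0.05],
    [[0, 0, 0], [0, 0, 0], 0.05],
    [[0, 0, 0], [0, 0, 0], 0.05],
  ],
)

```text
time: 20.1
eef_pos: [0.3711, -0.2309, 0.1884]
ee_rot: [-3.141, 0.001, 2.595]
contact_force: [0.4, 0.7, 0.3]
width: 0.0499
finger_force: 0.0
```

```bash
python3 -c "
from h import *
delta([.3725,-.232,.087],2.5955)
for n in ('top','side'): cv2.imwrite(f'pics/b3{n}.png',ctrl.snapshot(n)[:,:,::-1])
a,b=cv2.imread('pics/b3top.png'),cv2.imread('pics/b3side.png')
cv2.imwrite('pics/b3.png',cv2.resize(np.hstack([a[160:310,345:495],b[160:310,345:495]]),None,fx=2.6,fy=2.6))"
```

```text
t 20.1 rot [-3.141e+00  1.000e-03  2.595e+00] tool delta dx dy dz rz [-0.0018 -0.0002  0.1014 -0.0007]
```

View pics/b3.png

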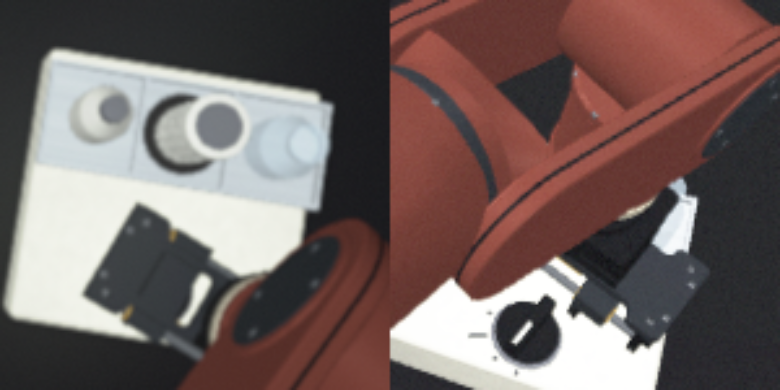

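The jar stands upright on the pad, lid at (218,125) in the left crop. The bottle and flask are untouched, and the gripper is above the dial. Next I descend, grip the bar and turn it clockwise.

Converted, 0.035 m is 0.56, 0.02 m is 0.32.

Emit:
nudge_tcp(
  rows=[
    [[-0.0288, 0, 0.56], [0, 0, 0], 0.05],
    [[0, 0, 0.56], [0, 0, 0], 0.05],
    [[0, 0, 0.32], [0, 0, 0], 0.05],
    [[0, 0, 0.16], [0, 0, 0], 0.05],
    [[0, 0, 0], [0, 0, 0], 0.03],
    [[0, 0, 0], [0, 0, 0], 0.02],
    [[0, 0, 0], [0, 0, 0], 0.01],
    [[0, 0, 0], [0, 0, 0], 0.01],
    [[0, 0, 0], [0, 0, 0], 0.01],
  ],
  grip_n=20,
)

```text
time: 21.32
eef_pos: [0.3723, -0.2323, 0.088]
ee_rot: [-3.14, 0.001, 2.595]
contact_force: [-2.2, -2.0, 2.5]
width: 0.0139
finger_force: 20.0
```

```bash
python3 -c "
from h import *
delta([.3725,-.232,.087],1.767)
p=plane('top',(345+218/2.6-.3,160+125/2.6-.3),.197);print('jar lid',p)"
```

```text
t 21.32 rot [-3.140e+00  1.000e-03  2.595e+00] tool delta dx dy dz rz [-1.000e-04  3.000e-04  1.000e-03  8.281e-01]
jar lid [ 0.51080208 -0.25418496  0.197     ]
```

Converted, 0.12 rad is 0.0191.

Emit:
nudge_tcp(
  rows=[
    [[0, 0, 0], [0, 0, 0.008], 0.01],
    [[0, 0, 0], [0, 0, 0.0159], 0.01],
    [[0, 0, 0], [0, 0, 0.0191], 0.01],
    [[0, 0, 0], [0, 0, 0.0191], 0.01],
    [[0, 0, 0], [0, 0, 0.0191], 0.01],
    [[0, 0, 0], [0, 0, 0.0191], 0.01],
    [[0, 0, 0], [0, 0, 0.0159], 0.01],
    [[0, 0, 0], [0, 0, 0.0095], 0.01],
    [[0, 0, 0], [0, 0, 0.006], 0.01],
    [[0, 0, 0], [0, 0, 0], 0.01],
    [[0, 0, 0], [0, 0, 0], 0.01],
  ],
)

```text
time: 22.7
eef_pos: [0.3732, -0.2316, 0.088]
ee_rot: [3.14, 0.001, 1.767]
contact_force: [5.2, 1.8, 2.4]
width: 0.0137
finger_force: 20.0
```

Emit:
nudge_tcp(
  rows=[
    [[0, 0, 0], [0, 0, 0], 0.04],
    [[0, 0, 0], [0, 0, 0], 0.04],
    [[0, 0, 0], [0, 0, 0], 0.04],
    [[0, 0, -0.64], [0, 0, 0], 0.04],
    [[0, 0, -0.8], [0, 0, 0], 0.04],
    [[0, 0, -0.8], [0, 0, 0], 0.04],
    [[0, 0, -0.8], [0, 0, 0], 0.04],
    [[0, 0, 0], [0, 0, 0], 0.04],
  ],
)

```text
time: 23.7
eef_pos: [0.3739, -0.2333, 0.2823]
ee_rot: [3.137, 0.007, 1.767]
contact_force: [0.1, 0.8, -0.4]
width: 0.04
finger_force: 0.0
```

```bash
python3 -c "
from h import *
delta([.15,0,.3],1.767);print(ctrl.sense()['joint_positions'])"
```

```text
t 23.7 rot [3.137 0.007 1.767] tool delta dx dy dz rz [ 2.724e-01 -1.742e-01 -1.770e-02 -2.000e-04]
[-7.36885443e-01 -2.78883499e-01  1.90366536e+00 -2.83862663e-04
  1.50833114e+00 -9.32848975e-01]
```

Converted, -0.05 m is -0.8, -0.01 m is -0.16.

Emit:
nudge_tcp(
  rows=[
    [[-0.48, 0, -0.16], [0, 0, 0], 0.04],
    [[-0.8, 0, -0.16], [0, 0, 0], 0.04],
    [[-0.8, 0, 0], [0, 0, 0], 0.04],
    [[-0.8, 0, 0], [0, 0, 0], 0.04],
    [[-0.64, 0, 0], [0, 0, 0], 0.04],
    [[-0.32, 0, 0], [0, 0, 0], 0.04],
    [[0, 0, 0], [0, 0, 0], 0.04],
    [[0, 0, 0], [0, 0, 0], 0.04],
  ],
)

```text
time: 24.7
eef_pos: [0.4187, -0.4661, 0.2964]
ee_rot: [-3.141, -0.002, 1.767]
contact_force: [-0.2, -0.6, -0.2]
width: 0.0398
finger_force: 0.0
```

```bash
python3 -c "
from h import *
for n in ('top','side'): cv2.imwrite(f'pics/d{n}.png',ctrl.snapshot(n)[:,:,::-1])
a,b=cv2.imread('pics/dtop.png'),cv2.imread('pics/dside.png')
u=np.hstack([a[175:305,345:475],b[180:310,345:475]])
u=cv2.resize(u,(800,400),interpolation=2);v=np.hstack([a[90:280,120:320],b[90:280,150:350]]);v=cv2.copyMakeBorder(v,0,10,0,400,0)
cv2.imwrite('pics/d.png',np.vstack([u,v]))"
```

```text
(no output)
```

View pics/d.png

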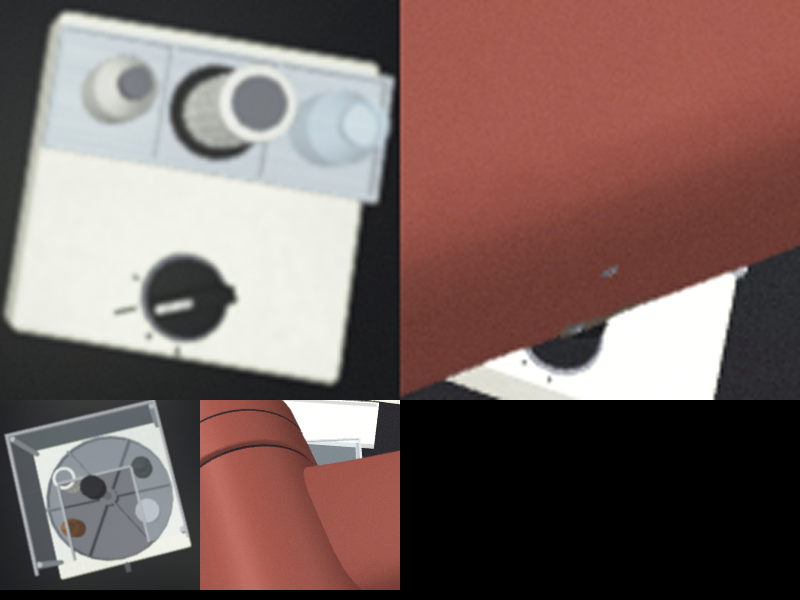

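The white line at about (157–192, 310–302) points at the long mark at (115–134, 312–309). The jar stands on the pad and every other vessel stands in place. One numerical check of the dial angle and the jar's centring.

```bash
python3 - <<'E'
from h import *
t=cv2.imread('pics/dtop.png').astype(float);g=t.min(2)
f=lambda x,y:(345+x/400*130,175+y/400*130)
def pca(x0,y0,x1,y1,z,wf):
    P=[];W=[]
    for y in range(y0,y1+1):
        for x in range(x0,x1+1):
            w=wf(g[y,x])
            if w>0:P.append(plane("top",(x,y),z)[:2]);W.append(w)
    P=np.array(P);W=np.array(W);c=(W[:,None]*P).sum(0)/W.sum();u,s,v=np.linalg.svd(np.cov((P-c).T,aweights=W));a=u[:,0]
    a=a*np.sign(a[1]);return c,np.arctan2(a[1],a[0])
print("line",pca(396,270,408,278,.106,lambda v:max(v-90,0)))
print("mark",pca(381,274,389,278,.069,lambda v:max(200-v,0)))
d=np.array([.373,-.232])
m=pca(381,274,389,278,.069,lambda v:max(200-v,0))[0]-d;print(np.arctan2(m[1],m[0]))
print("lid",plane("top",f(257,103),.197),"pad",plane("top",f(216,112),.087))
E
```

```text
line (array([ 0.36945647, -0.21672225]), np.float64(1.7744740911843664))
mark (array([ 0.36316081, -0.1881071 ]), np.float64(1.7686775687874703))
1.7913145631377105
lid [ 0.50938273 -0.2541171   0.197     ] pad [ 0.51043772 -0.25531672  0.087     ]
```

The dial line and the long mark agree within about 0.02 rad, and the jar is within 2 mm of the pad's centre.

```bash
python3 -c "
from plant import ctrl
print(ctrl.close_job())"
```

```text
the job is handed in; nothing more can be done
None
```

The job is handed in at about 25 s: the tall jar was turned to the front, taken out and stood on the pad within about 2 mm of its centre, the dial line points at the long mark within about 0.02 rad, and every other vessel still stands in its place.

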